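Wedge the short foot of a bag sealer

TASK

The bag sealer does not stand firm: one of its front feet is short and hangs clear of the bench. Push the wooden wedge, thin end first and flat on the bench, squarely under that short foot until it jams tight and the foot really rests on it, but stop before the sealer is visibly lifted, then let go so that the wedge stays jammed. Do not push on the sealer itself, and leave the other things on the bench where they are.

Things in the scene. Friction and masses are not known exactly. Their poses are not given: they have to be found in the camera images.
- wedge: Plain wooden wedge lying flat on the bench, loose, about 60 g; 125 mm long, 36 mm wide, its top sloping evenly from 22.5 mm thick at the heel (-x end) to 2.5 mm at the thin end (+x end): 1 mm of rise per 6.25 mm. Origin: centre of the underside; x along its length to the thin end, y across, z up.
- wedge_tip (a point): Middle of the wedge's thin end, on the underside (62.5 mm along +x from the wedge's origin). The wedge slides with under 1 N until its slope meets the foot; then the push needed is about 1.2 to 1.7 times the load that the foot puts on it. Once jammed it holds itself.
- spacer: A plain flat wooden strip of one thickness, 125 x 36 x 18 mm, lying near the wedge; not a wedge, not needed. Origin: centre of the underside, x along its length.
- sealer: Blue-grey bag sealer, about 5 kg, on a steel plate 220 (x) by 300 (y) mm, 32 to 42 mm above the bench; bare plate in front (-x), housing 97 mm high from x = +10 mm back, lever to 230 mm high at +y. Origin: bench level, under the plate's centre. Front faces mid-bench. Feet at (-90,-130), (90,130), (90,-130) mm; the short one at (-90,130). It cannot slide, only tip up about its rear (+x) feet.
- short_foot (a point): Dark bolt head on the plate's top (42 mm up), straight above the centre of the short round rubber foot (28 mm diameter), 20 mm from the plate's front edge. The gap under the foot differs every time and is not measured: 5 to 14 mm. An upward load of 8 to 14 N there starts to lift the sealer; below that it stays put. At least 170 mm of free bench in front.
- jar_a: Jar, 68 mm diameter, 95 mm high, standing on the bench (bystander). Origin: centre of its underside.
- jar_b: Another such jar (bystander). Origin: centre of its underside.
- carton_a: Flat white carton 100 x 140 x 35 mm lying on the bench (bystander). Origin: centre of its underside.
- label_roll: Roll of labels 90 mm diameter, 50 mm high, lying flat on the bench (bystander). Origin: centre of its underside.
- screwdriver: Screwdriver lying on the bench (bystander). x along its length.
- tape_stand: Black tape dispenser 70 x 160 mm, about 115 mm high, standing on the bench (bystander). Origin: centre of its underside.
Not all that is in view belongs to the job. What is shaped like the wedge but green or yellow is not meant.

How it is judged:
By the outcome, as a careful person would: the job done as asked, in the order asked, and still so for the second after the job is handed in, with the robot touching nothing.
It also fails if it takes over 48 s, if anything falls off the work surface, if the arm or the gripper's body presses on something with over 40 N, if the wrist force passes 120 N, or if a joint passes its speed limit or range.

ROBOT

A 6-joint arm with a two-finger parallel gripper is mounted at the origin on the work surface. World frame = base frame: x ahead of the robot, y to its left, z up, the work surface at z = 0. Lengths are in m, angles in degrees, forces in N, time in s.
With the tool pointing down it reaches from about 0.35 to 0.875 m from the base axis. Payload 4.2 kg.
Tool frame: the origin (TCP) lies at the very end of the fingers, on their centre line; the grasp point (between the pads) lies 19 mm behind it (tcp_to_grasp is the z of the grasp point in the tool frame, in m); z points along the fingers, y is the direction in which the jaws open and shut (so a half turn about z gives the same grasp; the last joint's range is limited). The gripper opens to 87 mm and grips with 3 to 60 N. Pads are 19 mm wide; open, the fingers measure 117 mm over their backs; the gripper's body (75 mm by 190 mm) begins 51 mm behind the grasp point.
Start: joints at [90.619, 22.042, 0.453, 0, -68.411, -14.817], TCP at [0.153, 0.606, 0.223] pointing down, gripper open.
Joint ranges: [-179.83, 179.83], [-69.29, 118.12], [-61.27, 80.66], [-181.25, 117.63], [-171.15, -9.14], [-177.46, 177.46]. Speed limits (degrees/s): [159.86, 159.86, 180, 180, 180, 180].

INTERFACE

Orientations are given as a 3x3 rotation matrix whose columns are the frame's x, y, z axes.
In Python, from station import sense, capture, camera_params, finish_job, tcp_to_grasp gives the robot as it stands.
- The arm moves only by the shell command python3 -m inch 'ROWS'. ROWS is JSON, a list of rows, each an object of numbers: "jaw": the closure in counts, from 0 (fully open) to 255 (shut); "x", "y", "z": the shift along the world's x, y, z normalised to -1 to 1, where 1 is 0.06 m; "ax", "ay", "az": the turn, a rotation vector about the world's x, y, z normalised to -1 to 1, where 1 is 10 degrees. A call has 1 to 12 rows; each row shifts and turns the pose as measured when the row begins; what a row does not reach is not made up. A row lasts 1/8 s, in which the tool goes at most 62.5 mm and 10.7 degrees, less where a joint would pass 70% of its speed; a pose out of reach is approached as far as the arm can. A call with a number of a shift or a turn outside -1 to 1 is refused whole. A call with a gripper value outside its range is refused whole. The fingers move at their own pace and stop on an object; the grip force is fixed at half the most. Time passes only in rows, so rows that do not move let the fingers close. It gives the time, the measured TCP pose, the force and the opening at its end, in the units of the state.
- sense(): the state, without advancing time (a new reading comes with each control period).
- capture(name): name is "scene" or "top" or "wrist"; returns the picture (480x640x3 uint8, red, green, blue); there is no depth.
- camera_params(name): a dict with "vfov" (degrees; the focal length in pixels is half the picture's height over the tangent of half this angle, whatever the lens; pixels are square), "cx", "cy" (the principal point, pixels), "R" (3x3) and "t" (3): a world point X has camera coordinates R X + t. Camera axes: x right, y down, z forward; pixel columns grow to the right and rows downward; lengths in m; the calibration is good to about 2 mm. A picture is of the moment at which its call begins: read the wrist's pose just before it. camera_params takes no time and is no camera call; for the wrist camera it gives the pose at the moment of the call.
- finish_job(): hands the job in, once; it reports no verdict.
The state is a dict: "time_s": time; "joints": joint angles; "joint_velocities": joint speeds; "effort": joint torques, N m; "tcp_pos": TCP position; "ee_rot": TCP orientation; "wrist_force": force on the tool from outside, world axes, zero at the start; "moment": the same for the moment, N m; "gripper_width": opening from 0.0 (shut) to 1.0 (fully open).
Only numpy, scipy, OpenCV 4.12 (cv2) and the standard library are available. Lean on these libraries where they do the work, as an engineer would, in place of code of your own. Each camera call takes 0.05 s, during which the arm holds its last target.

## Working session

There is one attempt and no reset: what is moved stays moved. The work goes in short steps, Python scripts to look and compute and a shell command to move; the robot and the scene stay as the last step left them, time stands still between calls to the robot, and variables do not carry over. Pictures are saved under pics/ and viewed, and the job is handed in when it is done.

```bash
ls; mkdir -p pics; python3 - <<'E'
from station import *
import cv2
print(sense()); print(tcp_to_grasp)
for n in("scene","top","wrist"):
    p=camera_params(n);print(n,p)
    cv2.imwrite(f"pics/{n}0.png",capture(n)[:,:,::-1])
E
```

```text
pics
{'time_s': 0.0, 'joints': array([ 9.06171419e+01,  2.20906778e+01,  3.79421458e-01, -2.96054668e-02,
       -6.84109295e+01, -1.48154983e+01]), 'joint_velocities': array([ 0.00975626,  0.04228581, -0.06510051, -0.02108422,  0.032001  ,
       -0.06246453]), 'effort': array([-1.34801281e-03, -3.90665567e+01,  1.87405926e+01,  4.21996593e+00,
        1.09177371e-02, -1.92740881e-04]), 'tcp_pos': array([0.15314173, 0.60532192, 0.22145644]), 'ee_rot': array([[ 9.69405628e-01, -2.45463885e-01, -4.57466847e-04],
       [-2.45464297e-01, -9.69403275e-01, -2.13754813e-03],
       [ 8.12210075e-05,  2.18444297e-03, -9.99997611e-01]]), 'wrist_force': array([ 0.06936461, -0.39312717,  0.09865502]), 'moment': array([-0.0028566 ,  0.04679189,  0.02664199]), 'gripper_width': 0.9990155905652666}
-0.0187
scene {'vfov': 50.287947412827776, 'cx': 328.89930086529154, 'cy': 239.3169080731383, 'R': array([[-0.50872482,  0.86082081,  0.01366017],
       [ 0.60508248,  0.3687865 , -0.70560024],
       [-0.61243306, -0.35069082, -0.70847844]]), 't': array([ 0.20050815, -0.30266658,  1.44928759])}
top {'vfov': 48.889215511838586, 'cx': 312.61590879126464, 'cy': 242.17336832094617, 'R': array([[-0.00497756, -0.99982347,  0.01811779],
       [-0.9956928 ,  0.00327798, -0.09265583],
       [ 0.09258008, -0.01850095, -0.99553335]]), 't': array([0.06039211, 0.53345756, 1.28260892])}
wrist {'vfov': 64.11523209748655, 'cx': 318.8524184270574, 'cy': 240.89830084597435, 'R': array([[-2.45059185e-01, -9.69507637e-01,  9.67892013e-04],
       [-9.37020125e-01,  2.37103465e-01,  2.56466825e-01],
       [-2.48876037e-01,  6.19426169e-02, -9.66552549e-01]]), 't': array([ 0.62426972, -0.03013552,  0.39025795])}
```

View pics/scene0.png

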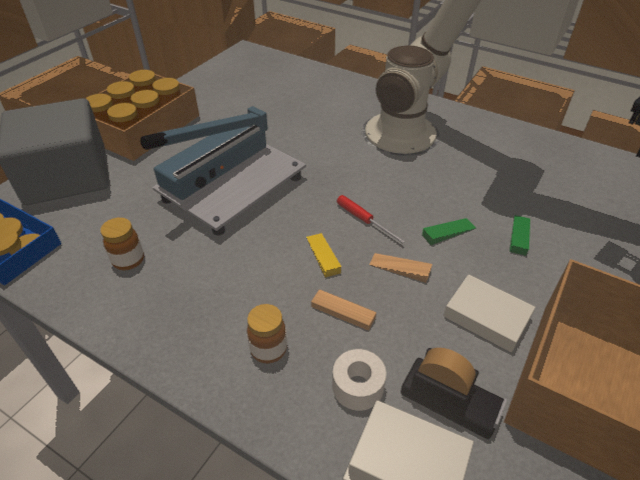

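View pics/top0.png

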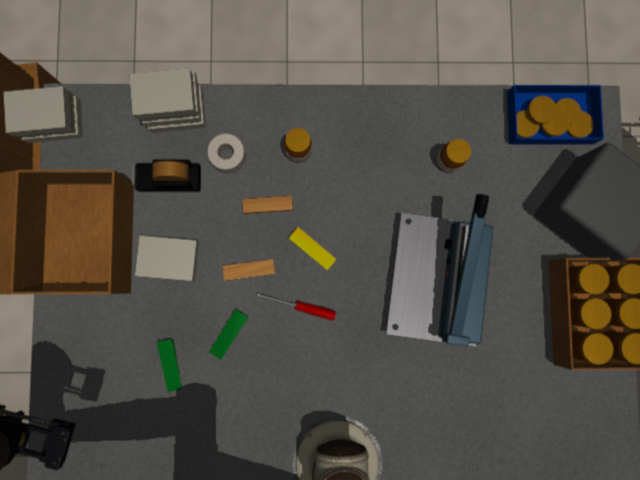

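View pics/wrist0.png

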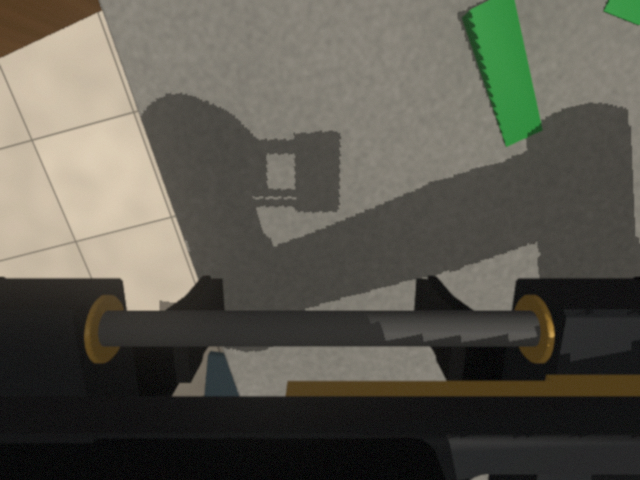

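```bash
python3 - <<'E'
import cv2,numpy as np
s=cv2.imread("pics/scene0.png");t=cv2.imread("pics/top0.png")
a=cv2.resize(s[220:340,290:450],(800,600),interpolation=3);cv2.imwrite("pics/c1.png",a)
b=cv2.resize(t[185:285,215:345],(780,600),interpolation=3);cv2.imwrite("pics/c2.png",b)
b=cv2.resize(t[190:350,380:500],(450,600),interpolation=3);cv2.imwrite("pics/c3.png",b)
b=cv2.resize(s[100:240,140:320],(772,600),interpolation=3);cv2.imwrite("pics/c4.png",b)
E
```

```text
(no output)
```

View pics/c1.png

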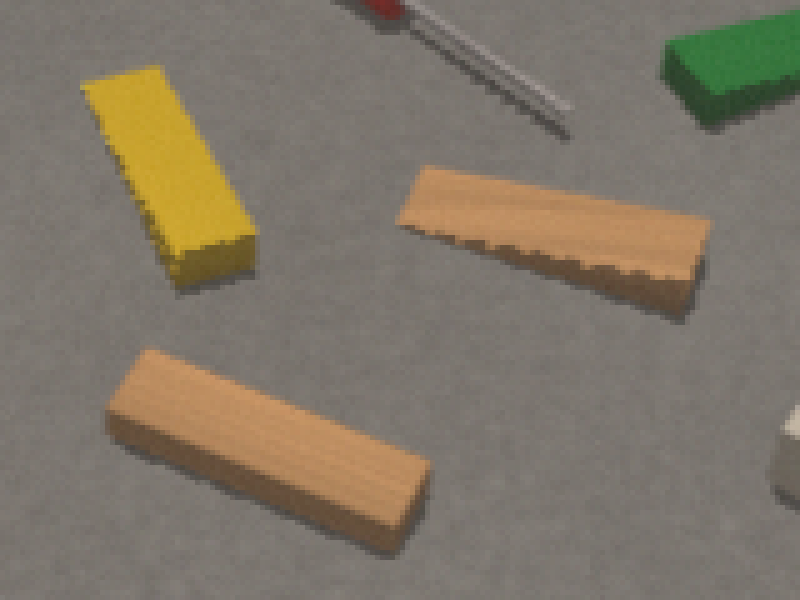

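View pics/c2.png

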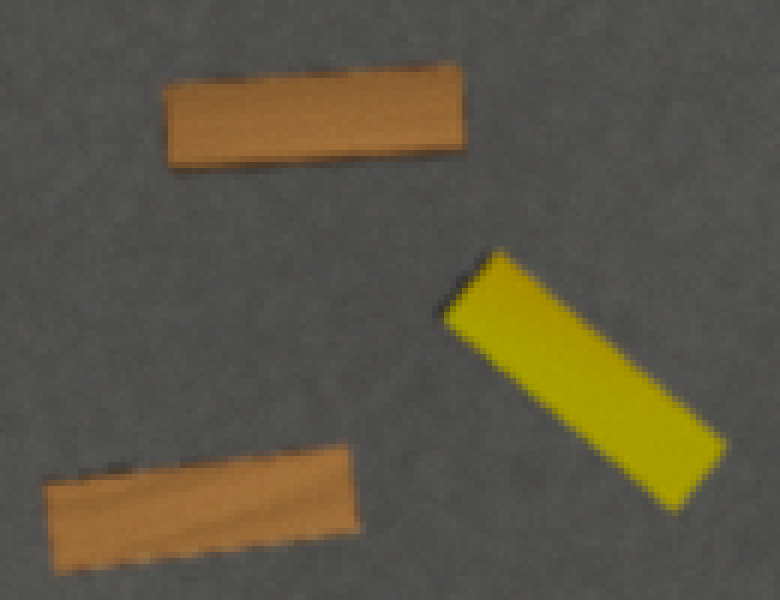

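View pics/c3.png

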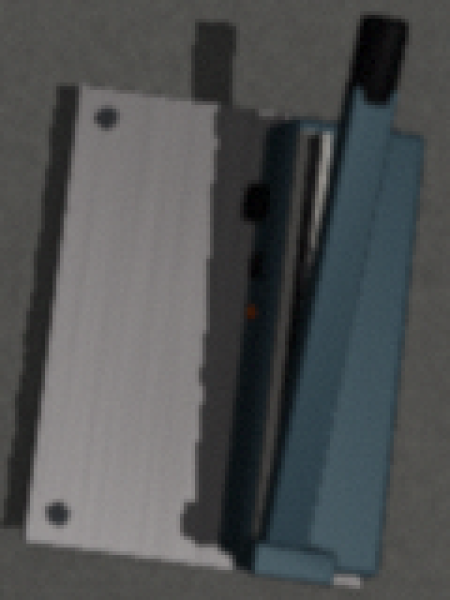

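View pics/c4.png

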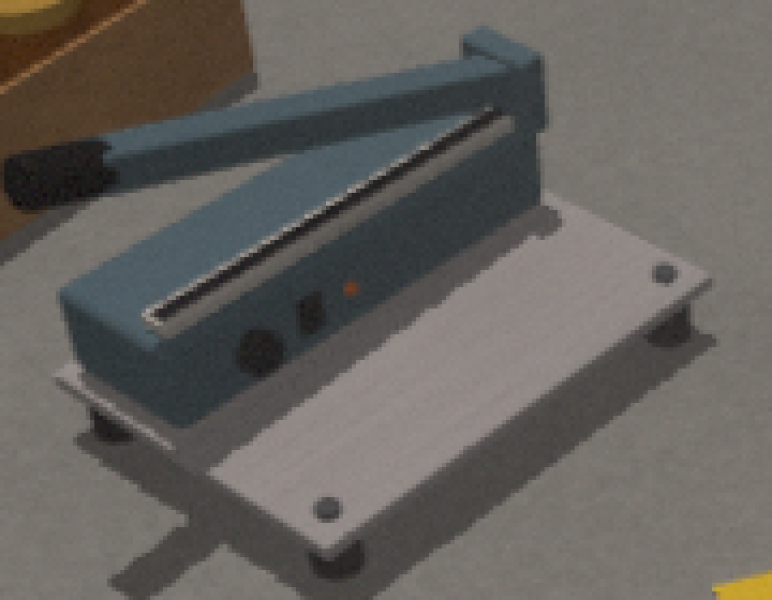

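```bash
cat > h.py <<'E'
import numpy as np
from station import camera_params
def px2w(cam,u,v,z,p=None):
    p=p or camera_params(cam); f=240/np.tan(np.radians(p["vfov"]/2))
    R=np.array(p["R"]);t=np.array(p["t"]);o=-R.T@t
    d=R.T@np.array([(u-p["cx"])/f,(v-p["cy"])/f,1]);return o+d*(z-o[2])/d[2]
def w2px(cam,X,p=None):
    p=p or camera_params(cam); f=240/np.tan(np.radians(p["vfov"]/2))
    c=np.array(p["R"])@np.array(X)+p["t"];return np.array([f*c[0]/c[2]+p["cx"],f*c[1]/c[2]+p["cy"]])
E
python3 - <<'E'
from h import *
np.set_printoptions(precision=4,suppress=True)
c2=lambda a,b:(215+(a)/6-.5,185+b/6-.5)
c3=lambda a,b:(380+a/3.75-.5,190+b/3.75-.5)
c1=lambda a,b:(290+a/5-.5,220+b/5-.5)
c4=lambda a,b:(140+a/4.288-.5,100+b/4.288-.5)
T=[px2w("top",*c2(*q),z) for q,z in [((350,445),.0025),((358,533),.0025),((45,484),.0225),((55,573),.0225)]]
S=[px2w("scene",*c1(*q),z) for q,z in [((398,225),.0025),((425,167),.0025),((710,220),.0225),((690,280),.0225)]]
print("top");[print(x) for x in T];print("scene");[print(x) for x in S]
for n,W in(("top",T),("sc",S)):
    tip=(W[0]+W[1])/2;heel=(W[2]+W[3])/2;d=tip-heel;print(n,"tip",tip,"heel",heel,"len",np.hypot(*d[:2]),"yaw",np.degrees(np.arctan2(d[1],d[0])))
F=[px2w("top",*c3(*q),.045) for q in [(105,117),(57,513)]]
G=[px2w("scene",*c4(*q),.045) for q in [(328,508),(665,272)]]
for n,W in(("top",F),("sc",G)):
    d=W[0]-W[1];print(n,W,np.hypot(*d[:2]),"sealer x yaw",np.degrees(np.arctan2(d[1],d[0]))-90)
print("plate corners top",[px2w("top",*c3(*q),.042) for q in [(77,86),(28,542),(217,103)]])
E
```

```text
top
[0.4945 0.1577 0.0025]
[0.4578 0.1543 0.0025]
[0.4778 0.2815 0.0225]
[0.4413 0.277  0.0225]
scene
[0.4949 0.1589 0.0025]
[0.4585 0.1533 0.0025]
[0.4415 0.2761 0.0225]
[0.4766 0.2819 0.0225]
top tip [0.4762 0.156  0.0025] heel [0.4596 0.2792 0.0225] len 0.1243462016498793 yaw -82.31455133785697
sc tip [0.4767 0.1561 0.0025] heel [0.459  0.279  0.0225] len 0.12416663985122947 yaw -81.81018667166867
top [array([ 0.5839, -0.1745,  0.045 ]), array([ 0.3278, -0.138 ,  0.045 ])] 0.2587083707631124 sealer x yaw -98.10392254143846
sc [array([ 0.5831, -0.1769,  0.045 ]), array([ 0.3253, -0.1402,  0.045 ])] 0.26043924224974463 sealer x yaw -98.10454260787283
plate corners top [array([ 0.6049, -0.1571,  0.042 ]), array([ 0.3093, -0.1195,  0.042 ]), array([ 0.5934, -0.2491,  0.042 ])]
```

Pieces shaped like the job's wood: the one at top (248,270) / scene (401,266) tapers to a thin edge on its scene-left end, so it is the wedge. The one at top (267,204) / scene (343,308) has uniform thickness, so it is the spacer. Yellow (312,248) and green (229,334), (169,364) are decoys. The enlarged crop c1 confirms this.

The short foot's bolt is at top (408,221), the +y corner of the sealer. That puts it at about (0.5835, -0.1755), and the push direction is yaw -98.1°. Both cameras agree, and the foot spacing measures 0.259-0.260 against 0.260 given.

```bash
python3 -m inch '[{"x":0.57,"y":-0.637,"z":-0.15,"az":-0.75},{"x":0.57,"y":-0.637,"z":-0.15,"az":-0.75},{"x":0.57,"y":-0.637,"z":-0.15,"az":-0.75},{"x":0.57,"y":-0.637,"z":-0.15,"az":-0.75},{"x":0.57,"y":-0.637,"z":-0.15,"az":-0.75},{"x":0.57,"y":-0.637,"z":-0.15,"az":-0.75},{"x":0.57,"y":-0.637,"z":-0.15,"az":-0.75},{"x":0.57,"y":-0.637,"z":-0.15,"az":-0.75},{"x":0.57,"y":-0.637,"z":-0.15,"az":-0.75}]'
cat >> h.py <<'E'
def delta(x,y,z,jyaw):
    from station import sense
    s=sense();p=s["tcp_pos"];R=s["ee_rot"]
    a=np.degrees(np.arctan2(R[1,1],R[0,1]));da=(jyaw-a+90)%180-90
    from scipy.spatial.transform import Rotation as Ro
    c,sn=np.cos(np.radians(a+da)),np.sin(np.radians(a+da))
    yt=np.array([c,sn,0]);zt=np.array([0,0,-1.]);xt=np.cross(yt,zt)
    rv=(Ro.from_matrix(np.c_[xt,yt,zt])*Ro.from_matrix(R).inv()).as_rotvec(degrees=True)
    print("t",s["time_s"],"p",p,"jaw yaw",a,"| norm shift",((np.array([x,y,z])-p)/.06).round(3),"turn",(rv/10).round(3),"F",s["wrist_force"].round(2),"w",round(s["gripper_width"],3),"j",s["joints"].round(0))
E
python3 -c "
from h import *
delta(.4618,.2613,.10,8)"
```

```text
t 0.15 p [0.15316151 0.60549424 0.22173269] jaw yaw -104.20343494988816 | norm shift [ 5.144 -5.737 -2.029] turn [ 0.007 -0.007 -6.78 ] F [ 0.24 -0.18  0.49] w 1.001 j [ 91.  22.   0.  -0. -68. -15.]$[0]: bad value
```

```bash
python3 -m inch '[{"jaw":0,"x":0.57,"y":-0.637,"z":-0.15,"ax":0,"ay":0,"az":-0.75},{"jaw":0,"x":0.57,"y":-0.637,"z":-0.15,"ax":0,"ay":0,"az":-0.75},{"jaw":0,"x":0.57,"y":-0.637,"z":-0.15,"ax":0,"ay":0,"az":-0.75},{"jaw":0,"x":0.57,"y":-0.637,"z":-0.15,"ax":0,"ay":0,"az":-0.75},{"jaw":0,"x":0.57,"y":-0.637,"z":-0.15,"ax":0,"ay":0,"az":-0.75},{"jaw":0,"x":0.57,"y":-0.637,"z":-0.15,"ax":0,"ay":0,"az":-0.75},{"jaw":0,"x":0.57,"y":-0.637,"z":-0.15,"ax":0,"ay":0,"az":-0.75},{"jaw":0,"x":0.57,"y":-0.637,"z":-0.15,"ax":0,"ay":0,"az":-0.75}]'
python3 -c "
from h import *
delta(.4618,.2613,.10,8)"
```

```text
time_s: 1.15
tcp_pos: [0.4308, 0.2918, 0.1459]
ee_rot: [[0.246, -0.969, -0.002], [-0.969, -0.246, -0.001], [0.0, 0.002, -1.0]]
wrist_force: [-0.6, 0.9, -0.0]
gripper_width: 1.001
t 1.15 p [0.43078425 0.29183388 0.14592707] jaw yaw -165.75652972090188 | norm shift [ 0.517 -0.509 -0.765] turn [ 0.005 -0.012 -0.624] F [-0.56  0.9  -0.04] w 1.001 j [ 52.  16. -20.  -0. -54. -38.]
```

```bash
python3 -m inch '[{"jaw":0,"x":0.5,"y":-0.5,"z":-0.6,"ax":0,"ay":0,"az":-0.62},{"jaw":0,"x":0,"y":0,"z":-0.6,"ax":0,"ay":0,"az":0},{"jaw":0,"x":0,"y":0,"z":-0.3,"ax":0,"ay":0,"az":0},{"jaw":0,"x":0,"y":0,"z":0,"ax":0,"ay":0,"az":0}]'
python3 -c "
from h import *
import cv2
from station import capture
delta(.4618,.2613,.004,8)
cv2.imwrite('pics/w1.png',capture('wrist')[:,:,::-1])
"
```

```text
time_s: 1.65
tcp_pos: [0.4635, 0.2566, 0.0526]
ee_rot: [[0.128, -0.992, -0.003], [-0.992, -0.128, -0.002], [0.001, 0.003, -1.0]]
wrist_force: [-0.6, -0.4, 1.1]
gripper_width: 1.002
t 1.65 p [0.46348893 0.25657729 0.05261529] jaw yaw -172.64150827124283 | norm shift [-0.028  0.079 -0.81 ] turn [ 0.01  -0.016  0.064] F [-0.59 -0.4   1.1 ] w 1.002 j [ 46.  24. -25.  -0. -41. -39.]
```

View pics/w1.png

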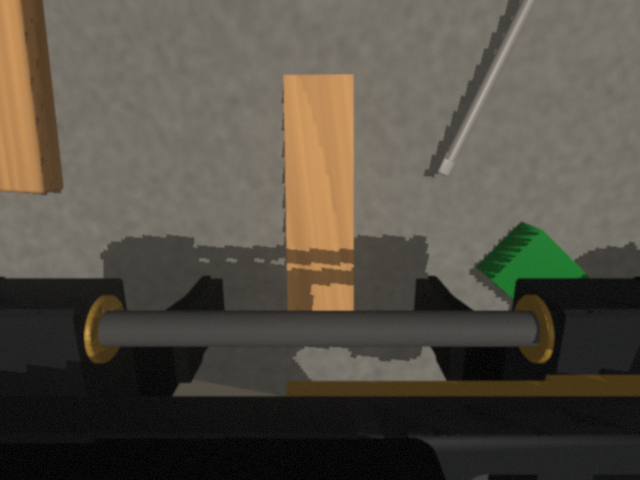

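The wrist picture shows the wedge (columns 284-354) centred and aligned between the fingers. Next I descend and grip.

```bash
python3 -m inch '[{"jaw":0,"x":-0.02,"y":0.08,"z":-0.4,"ax":0,"ay":0,"az":0.06},{"jaw":0,"x":0,"y":0,"z":-0.4,"ax":0,"ay":0,"az":0},{"jaw":0,"x":0,"y":0,"z":0,"ax":0,"ay":0,"az":0}]'
python3 -c "
from h import *
delta(.4618,.2613,.004,8)
"
```

```text
time_s: 2.08
tcp_pos: [0.4648, 0.265, 0.0084]
ee_rot: [[0.142, -0.99, 0.005], [-0.99, -0.142, 0.005], [-0.004, -0.006, -1.0]]
wrist_force: [0.2, 0.1, -0.6]
gripper_width: 0.999
t 2.075 p [0.46477687 0.26503768 0.00843195] jaw yaw -171.8602799462351 | norm shift [-0.05  -0.062 -0.074] turn [-0.029  0.028 -0.014] F [ 0.22  0.11 -0.61] w 0.999 j [ 47.  28. -27.   0. -35. -39.]
```

```bash
python3 -m inch '[{"jaw":0,"x":-0.05,"y":-0.06,"z":-0.07,"ax":-0.03,"ay":0.03,"az":0},{"jaw":0,"x":0,"y":0,"z":0,"ax":0,"ay":0,"az":0},{"jaw":255,"x":0,"y":0,"z":0,"ax":0,"ay":0,"az":0},{"jaw":255,"x":0,"y":0,"z":0,"ax":0,"ay":0,"az":0},{"jaw":255,"x":0,"y":0,"z":0,"ax":0,"ay":0,"az":0},{"jaw":255,"x":0,"y":0,"z":0,"ax":0,"ay":0,"az":0}]'
python3 -c "
from h import *
delta(.4618,.2613,.004,8)
"
```

```text
time_s: 2.82
tcp_pos: [0.4636, 0.2634, 0.0084]
ee_rot: [[0.143, -0.99, 0.005], [-0.99, -0.143, 0.005], [-0.004, -0.006, -1.0]]
wrist_force: [-0.5, -0.3, -0.6]
gripper_width: 0.629
t 2.825 p [0.46356817 0.26344253 0.00835763] jaw yaw -171.78847306607096 | norm shift [-0.029 -0.036 -0.073] turn [-0.028  0.029 -0.021] F [-0.47 -0.27 -0.58] w 0.629 j [ 47.  28. -27.   0. -35. -39.]
```

```bash
python3 -m inch '[{"jaw":0,"x":0,"y":-0.04,"z":-0.12,"ax":-0.03,"ay":0.03,"az":0},{"jaw":0,"x":0,"y":0,"z":-0.03,"ax":0,"ay":0,"az":0}]'
python3 -c "
from h import *
delta(.4618,.2613,.004,8)
"
```

```text
time_s: 3.08
tcp_pos: [0.4658, 0.262, 0.0005]
ee_rot: [[0.145, -0.989, 0.004], [-0.989, -0.145, 0.001], [-0.001, -0.004, -1.0]]
wrist_force: [6.4, -3.8, 11.3]
gripper_width: 0.78
t 3.075 p [0.4658291  0.26199019 0.0004821 ] jaw yaw -171.6352754483651 | norm shift [-0.067 -0.012  0.059] turn [-0.007  0.022 -0.036] F [ 6.41 -3.84 11.29] w 0.78 j [ 47.  29. -27.   0. -34. -39.]
```

```bash
python3 -m inch '[{"jaw":0,"x":-0.03,"y":0,"z":0.07,"ax":0,"ay":0,"az":0},{"jaw":255,"x":0,"y":0,"z":0,"ax":0,"ay":0,"az":0},{"jaw":255,"x":0,"y":0,"z":0,"ax":0,"ay":0,"az":0},{"jaw":255,"x":0,"y":0,"z":0,"ax":0,"ay":0,"az":0},{"jaw":255,"x":0,"y":0,"z":0,"ax":0,"ay":0,"az":0},{"jaw":255,"x":0,"y":0,"z":0,"ax":0,"ay":0,"az":0},{"jaw":255,"x":0,"y":0,"z":0,"ax":0,"ay":0,"az":0}]'
python3 -c "
from h import *
delta(.4618,.2613,.004,8)
"
```

```text
time_s: 3.95
tcp_pos: [0.4628, 0.2609, 0.0031]
ee_rot: [[0.145, -0.99, 0.001], [-0.99, -0.145, -0.001], [0.001, -0.001, -1.0]]
wrist_force: [-0.5, 0.4, 0.3]
gripper_width: 0.41
t 3.95 p [0.46282186 0.2608963  0.00314638] jaw yaw -171.69157583740483 | norm shift [-0.017  0.007  0.014] turn [ 0.007  0.004 -0.031] F [-0.51  0.35  0.3 ] w 0.41 j [ 47.  28. -27.   0. -34. -39.]
```

```bash
python3 -m inch '[{"jaw":255,"x":0,"y":0,"z":0.5,"ax":0,"ay":0,"az":0},{"jaw":255,"x":0,"y":0,"z":0.5,"ax":0,"ay":0,"az":0},{"jaw":255,"x":0.35,"y":-0.61,"z":0,"ax":0,"ay":0,"az":-0.23},{"jaw":255,"x":0.35,"y":-0.61,"z":0,"ax":0,"ay":0,"az":-0.23},{"jaw":255,"x":0.35,"y":-0.61,"z":0,"ax":0,"ay":0,"az":-0.23},{"jaw":255,"x":0.35,"y":-0.61,"z":0,"ax":0,"ay":0,"az":-0.23},{"jaw":255,"x":0.35,"y":-0.61,"z":0,"ax":0,"ay":0,"az":-0.23},{"jaw":255,"x":0.35,"y":-0.61,"z":0,"ax":0,"ay":0,"az":-0.23},{"jaw":255,"x":0.2,"y":-0.4,"z":0,"ax":0,"ay":0,"az":-0.2},{"jaw":255,"x":0,"y":0,"z":0,"ax":0,"ay":0,"az":0}]'
python3 -c "
from h import *
delta(.609,.0037,.004,-8.1)
print(px2w('top',297,143,.095),px2w('top',456,153,.095))
"
```

```text
time_s: 5.2
tcp_pos: [0.6034, 0.0097, 0.0639]
ee_rot: [[-0.137, -0.991, -0.0], [-0.991, 0.137, -0.001], [0.001, 0.0, -1.0]]
wrist_force: [-0.3, 0.8, -1.0]
gripper_width: 0.408
t 5.2 p [0.60338833 0.00968151 0.06389554] jaw yaw 172.10754478905707 | norm shift [ 0.094 -0.1   -0.998] turn [ 0.006 -0.003 -0.021] F [-0.34  0.84 -1.04] w 0.408 j [ 16.  29. -14.   0. -47. -24.]
[0.76437405 0.09550404 0.095     ] [ 0.74002202 -0.28428726  0.095     ]
```

```bash
python3 -m inch '[{"jaw":255,"x":0.1,"y":-0.1,"z":-0.35,"ax":0,"ay":0,"az":0},{"jaw":255,"x":0,"y":0,"z":-0.35,"ax":0,"ay":0,"az":0},{"jaw":255,"x":0,"y":0,"z":0,"ax":0,"ay":0,"az":0}]'
python3 -c "
from h import *
import cv2
from station import capture
delta(.609,.0037,.004,-8.1)
cv2.imwrite('pics/t2.png',cv2.resize(capture('top')[150:350,250:450,::-1],(600,600),interpolation=3))
cv2.imwrite('pics/w2.png',capture('wrist')[:,:,::-1])
"
```

```text
time_s: 5.58
tcp_pos: [0.6081, 0.0046, 0.018]
ee_rot: [[-0.135, -0.991, -0.003], [-0.991, 0.135, -0.001], [0.001, 0.003, -1.0]]
wrist_force: [-0.3, 0.3, 0.1]
gripper_width: 0.413
t 5.575 p [0.60806959 0.0045522  0.01796524] jaw yaw 172.21979070467606 | norm shift [ 0.016 -0.014 -0.233] turn [ 0.006 -0.018 -0.032] F [-0.34  0.34  0.06] w 0.413 j [ 16.  33. -15.   0. -42. -23.]
```

View pics/t2.png

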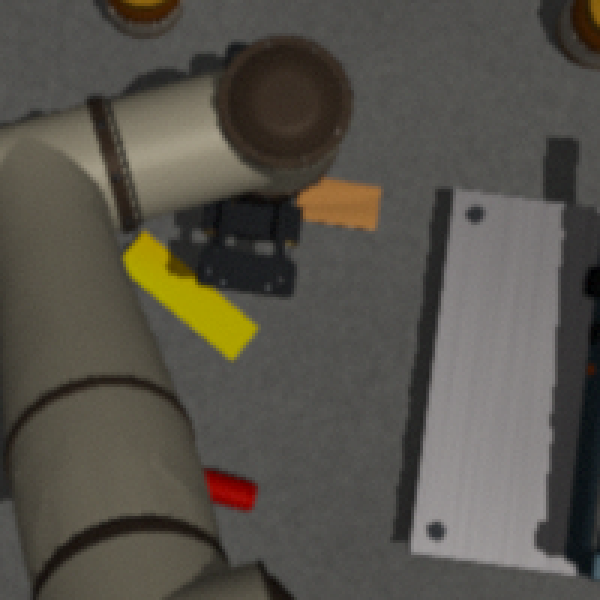

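View pics/w2.png

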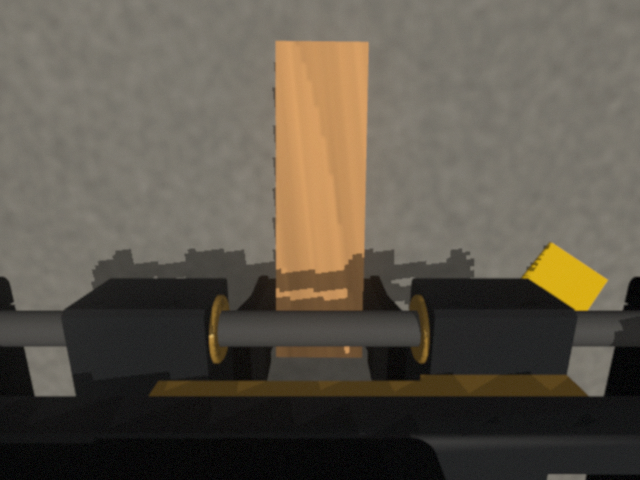

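```bash
python3 -m inch '[{"jaw":255,"x":0.02,"y":0,"z":-0.2,"ax":0,"ay":0,"az":-0.03},{"jaw":255,"x":0,"y":0,"z":-0.02,"ax":0,"ay":0,"az":0},{"jaw":255,"x":0,"y":0,"z":0,"ax":0,"ay":0,"az":0}]'
python3 -c "
from h import *
delta(.609,.0037,.0035,-8.1)
"
```

```text
time_s: 6.05
tcp_pos: [0.6119, 0.0058, 0.0073]
ee_rot: [[-0.139, -0.99, 0.004], [-0.99, 0.139, 0.0], [-0.001, -0.004, -1.0]]
wrist_force: [-0.4, -1.4, -0.9]
gripper_width: 0.412
t 6.05 p [0.61193982 0.00578034 0.00728209] jaw yaw 172.0235797214607 | norm shift [-0.049 -0.035 -0.063] turn [-0.     0.021 -0.012] F [-0.44 -1.44 -0.93] w 0.412 j [ 16.  34. -15.   0. -41. -24.]
```

```bash
python3 -m inch '[{"jaw":255,"x":-0.05,"y":-0.02,"z":-0.07,"ax":0,"ay":0.02,"az":0},{"jaw":255,"x":0,"y":0,"z":0,"ax":0,"ay":0,"az":0}]'
python3 -c "
from h import *
delta(.609,.0037,.0035,-8.1)
"
```

```text
time_s: 6.3
tcp_pos: [0.6093, 0.0046, 0.0036]
ee_rot: [[-0.139, -0.99, 0.001], [-0.99, 0.139, 0.0], [-0.001, -0.001, -1.0]]
wrist_force: [-0.5, 0.2, -0.7]
gripper_width: 0.409
t 6.3 p [0.60927243 0.00463489 0.00359855] jaw yaw 172.03063000915844 | norm shift [-0.005 -0.016 -0.002] turn [-0.002  0.008 -0.013] F [-0.52  0.16 -0.68] w 0.409 j [ 16.  34. -16.  -0. -40. -24.]
```

```bash
python3 -m inch '[{"jaw":130,"x":0,"y":0,"z":0,"ax":0,"ay":0,"az":0},{"jaw":130,"x":0,"y":0,"z":0,"ax":0,"ay":0,"az":0},{"jaw":130,"x":0,"y":0,"z":0,"ax":0,"ay":0,"az":0},{"jaw":255,"x":0,"y":0,"z":0,"ax":0,"ay":0,"az":0},{"jaw":255,"x":0,"y":0,"z":0,"ax":0,"ay":0,"az":0},{"jaw":255,"x":0,"y":0,"z":0,"ax":0,"ay":0,"az":0}]'
python3 -c "
from h import *
import cv2
from station import capture
delta(.609,.0037,.0035,-8.1)
im=capture('scene')
cv2.imwrite('pics/s3.png',cv2.resize(im[120:300,140:380,::-1],(800,600),interpolation=3))
im=capture('top')
cv2.imwrite('pics/t3.png',cv2.resize(im[170:270,330:450,::-1],(720,600),interpolation=3))
"
```

```text
time_s: 7.05
tcp_pos: [0.6093, 0.0045, 0.0039]
ee_rot: [[-0.139, -0.99, 0.002], [-0.99, 0.139, 0.0], [-0.001, -0.002, -1.0]]
wrist_force: [0.5, -0.9, -0.2]
gripper_width: 0.41
t 7.05 p [0.60930428 0.00448376 0.00394433] jaw yaw 172.02047996043308 | norm shift [-0.005 -0.013 -0.007] turn [-0.003  0.01  -0.012] F [ 0.53 -0.91 -0.22] w 0.41 j [ 16.  34. -16.   0. -40. -24.]
```

View pics/s3.png

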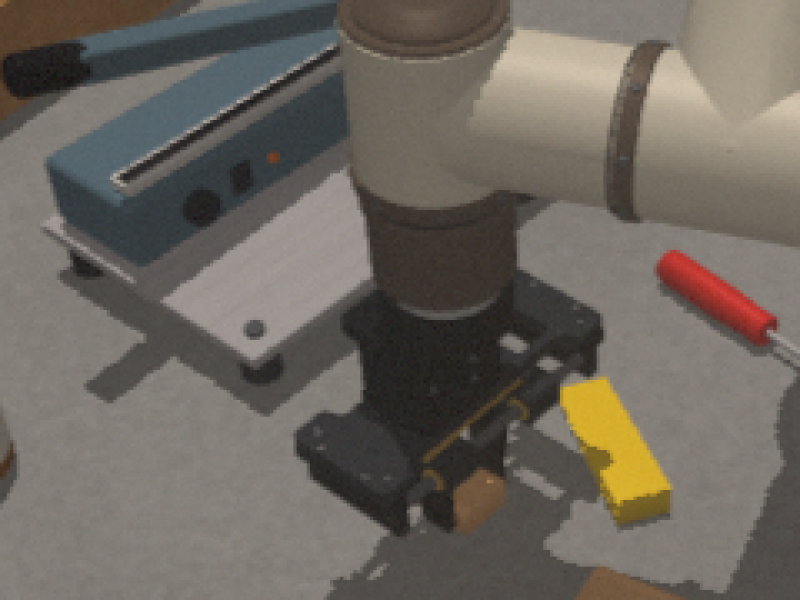

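View pics/t3.png

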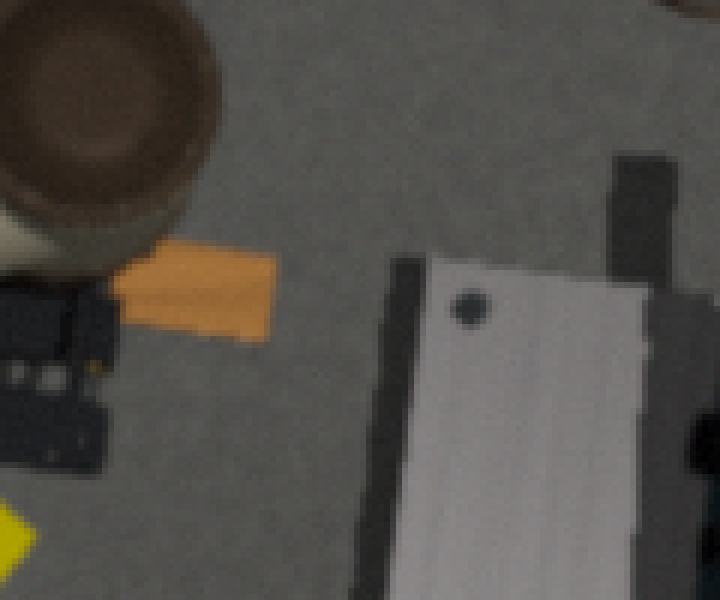

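```bash
python3 - <<'E'
from h import *
q=lambda a,b,z:px2w("top",330+a/6-.5,170+b/6-.5,z)
a,b=q(277,257,.0025),q(269,342,.0025); m=(a+b)/2; d=b-a
print(a,b,m,"w",np.hypot(*d[:2]),"wedge yaw", np.degrees(np.arctan2(d[1],d[0]))+90-360*0)
f=q(470,307,.045); f2=np.array([.5835,-.1757,0])
for F in(f,f2):
    ds=np.array([np.cos(np.radians(-98.1)),np.sin(np.radians(-98.1))]); n=np.array([-ds[1],ds[0]])
    r=(F-m)[:2];print(F,"along",r@ds,"lateral(foot to +n)",r@n,"n",n)
E
```

```text
[ 0.61117595 -0.10247552  0.0025    ] [ 0.57501486 -0.09851453  0.0025    ] [ 0.5930954  -0.10049503  0.0025    ] w 0.03637738789962619 wedge yaw 263.7488885942104
[ 0.58398363 -0.1752939   0.045     ] along 0.07533650904373695 lateral(foot to +n) 0.0015183827338885493 n [ 0.99002366 -0.14090123]
[ 0.5835 -0.1757  0.    ] along 0.0758067062059333 lateral(foot to +n) 0.0010967953414149651 n [ 0.99002366 -0.14090123]
```

```bash
python3 -m inch '[{"jaw":255,"x":-0.025,"y":-0.2,"z":0,"ax":0,"ay":0,"az":0},{"jaw":255,"x":-0.025,"y":-0.2,"z":0,"ax":0,"ay":0,"az":0},{"jaw":255,"x":-0.025,"y":-0.2,"z":0,"ax":0,"ay":0,"az":0},{"jaw":255,"x":-0.025,"y":-0.2,"z":0,"ax":0,"ay":0,"az":0},{"jaw":255,"x":0,"y":0,"z":0,"ax":0,"ay":0,"az":0}]'
cat >> h.py <<'E'
def prog():
    from station import sense
    s=sense();p=s["tcp_pos"]-np.array([.6093,.0045,.0039]);ds=np.array([-.141,-.990]);n=np.array([.99,-.141])
    R=s["ee_rot"]
    print("t",s["time_s"],"adv mm %.1f lat %.1f dz %.1f"%(1e3*p[:2]@ds,1e3*p[:2]@n,1e3*p[2]),"yaw",np.degrees(np.arctan2(R[1,1],R[0,1])).round(2),"tilt",R[:2,2].round(4),"push %.1f lat %.1f Fz %.1f"%(-s["wrist_force"][:2]@ds,s["wrist_force"][:2]@n,s["wrist_force"][2]))
E
python3 -c "
from h import *
prog()"
```

```text
time_s: 7.78
tcp_pos: [0.6025, -0.0478, 0.0039]
ee_rot: [[-0.14, -0.99, 0.001], [-0.99, 0.14, 0.0], [-0.001, -0.001, -1.0]]
wrist_force: [-0.2, 0.2, -0.2]
gripper_width: 0.408
t 7.775 adv mm 52.7 lat 0.7 dz 0.0 yaw 171.95 tilt [0.0015 0.0004] push 0.2 lat -0.2 Fz -0.2
```

```bash
python3 -m inch '[{"jaw":255,"x":-0.019,"y":-0.13,"z":0,"ax":0,"ay":0,"az":0},{"jaw":255,"x":-0.019,"y":-0.13,"z":0,"ax":0,"ay":0,"az":0},{"jaw":255,"x":0,"y":0,"z":0,"ax":0,"ay":0,"az":0}]'
python3 -c "
from h import *
prog()"
python3 -m inch '[{"jaw":255,"x":-0.008,"y":-0.05,"z":0,"ax":0,"ay":0,"az":0},{"jaw":255,"x":-0.008,"y":-0.05,"z":0,"ax":0,"ay":0,"az":0}]' >/dev/null
python3 -c "
from h import *
prog()"
```

```text
time_s: 8.15
tcp_pos: [0.6001, -0.0644, 0.0039]
ee_rot: [[-0.14, -0.99, 0.001], [-0.99, 0.14, 0.0], [-0.001, -0.001, -1.0]]
wrist_force: [-0.0, -0.6, -0.6]
gripper_width: 0.41
t 8.15 adv mm 69.5 lat 0.6 dz 0.0 yaw 171.95 tilt [0.0015 0.0004] push -0.6 lat 0.1 Fz -0.6
t 8.4 adv mm 75.4 lat 0.6 dz 0.0 yaw 171.99 tilt [0.0016 0.0005] push 0.1 lat -0.2 Fz 0.9
```

```bash
python3 -m inch '[{"jaw":255,"x":-0.005,"y":-0.035,"z":0,"ax":0,"ay":0,"az":0},{"jaw":255,"x":-0.005,"y":-0.035,"z":0,"ax":0,"ay":0,"az":0}]' >/dev/null
python3 -c "
from h import *
prog()"
```

```text
t 8.65 adv mm 79.7 lat 0.6 dz 0.0 yaw 172.01 tilt [0.0017 0.0005] push -0.1 lat -0.4 Fz 0.6
```

```bash
python3 -m inch '[{"jaw":255,"x":-0.005,"y":-0.035,"z":0,"ax":0,"ay":0,"az":0},{"jaw":255,"x":-0.005,"y":-0.035,"z":0,"ax":0,"ay":0,"az":0}]' >/dev/null
python3 -c "
from h import *
prog()"
```

```text
t 8.9 adv mm 84.2 lat 0.7 dz 0.0 yaw 172.02 tilt [0.0018 0.0005] push -0.2 lat 0.2 Fz -0.6
```

```bash
python3 -m inch '[{"jaw":255,"x":-0.005,"y":-0.035,"z":0,"ax":0,"ay":0,"az":0},{"jaw":255,"x":-0.005,"y":-0.035,"z":0,"ax":0,"ay":0,"az":0}]' >/dev/null
python3 -c "
from h import *
prog()"
```

```text
t 9.15 adv mm 87.4 lat 1.1 dz 0.1 yaw 171.98 tilt [0.0034 0.0022] push 8.4 lat -1.8 Fz 0.4
```

```bash
python3 -m inch '[{"jaw":255,"x":-0.005,"y":-0.035,"z":0,"ax":0,"ay":0,"az":0}]' >/dev/null
python3 -c "
from h import *
prog()"
```

```text
t 9.275 adv mm 87.7 lat 1.3 dz 0.1 yaw 171.95 tilt [0.0049 0.0044] push 10.8 lat -2.5 Fz 0.2
```

```bash
python3 -m inch '[{"jaw":120,"x":0,"y":0,"z":0,"ax":0,"ay":0,"az":0},{"jaw":120,"x":0,"y":0,"z":0,"ax":0,"ay":0,"az":0},{"jaw":120,"x":0,"y":0,"z":0,"ax":0,"ay":0,"az":0}]'
python3 -c "
from h import *
import cv2
from station import capture
prog()
cv2.imwrite('pics/t4.png',cv2.resize(capture('top')[170:270,330:450,::-1],(720,600),interpolation=3))
cv2.imwrite('pics/w4.png',capture('wrist')[:,:,::-1])
"
```

```text
time_s: 9.65
tcp_pos: [0.598, -0.0828, 0.004]
ee_rot: [[-0.139, -0.99, 0.004], [-0.99, 0.14, 0.004], [-0.004, -0.004, -1.0]]
wrist_force: [0.2, 0.5, 1.3]
gripper_width: 0.527
t 9.65 adv mm 88.0 lat 1.1 dz 0.1 yaw 171.98 tilt [0.0042 0.0038] push 0.5 lat 0.1 Fz 1.3
```

View pics/t4.png

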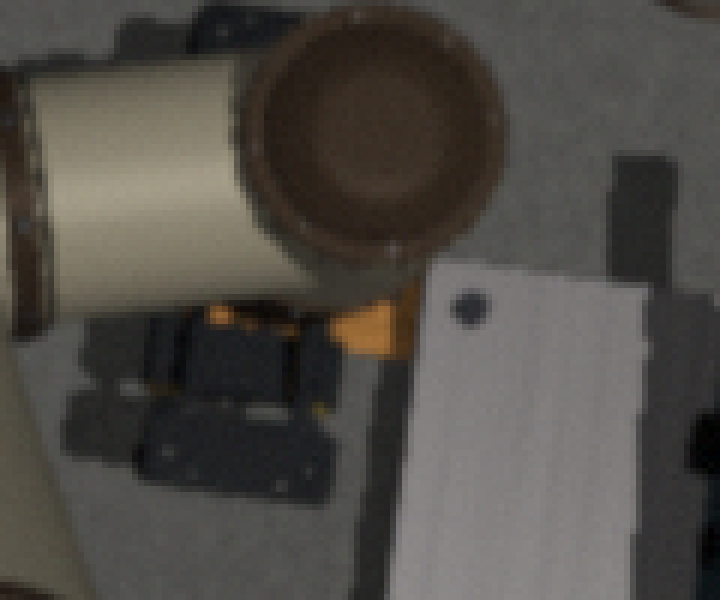

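View pics/w4.png

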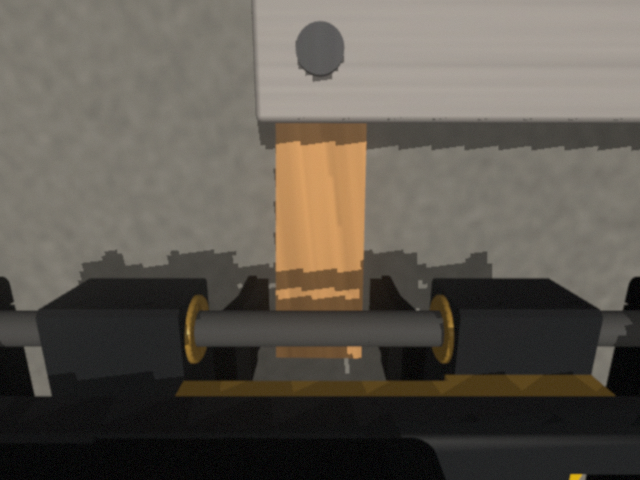

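The wedge is centred under the foot: its edges are at columns 276-367 (centre 321), and the bolt is at 320. The push peaked at about 10.8 N with almost no further travel (0.3 mm), and the wedge stayed in place on release. Next I open the jaws and retreat.

```bash
python3 -m inch '[{"jaw":60,"x":0,"y":0,"z":0,"ax":0,"ay":0,"az":0},{"jaw":60,"x":0,"y":0,"z":0.3,"ax":0,"ay":0,"az":0},{"jaw":60,"x":0,"y":0,"z":0.8,"ax":0,"ay":0,"az":0},{"jaw":60,"x":0,"y":0.3,"z":0.9,"ax":0,"ay":0,"az":0},{"jaw":60,"x":-0.5,"y":0.8,"z":0.2,"ax":0,"ay":0,"az":0},{"jaw":60,"x":-0.5,"y":0.8,"z":0,"ax":0,"ay":0,"az":0},{"jaw":60,"x":-0.5,"y":0.8,"z":0,"ax":0,"ay":0,"az":0},{"jaw":60,"x":-0.5,"y":0.8,"z":0,"ax":0,"ay":0,"az":0},{"jaw":60,"x":-0.5,"y":0.8,"z":0,"ax":0,"ay":0,"az":0},{"jaw":60,"x":0,"y":0,"z":0,"ax":0,"ay":0,"az":0}]'
python3 -c "
from h import *
import cv2
from station import capture
im=capture('top')
cv2.imwrite('pics/t5f.png',im[:,:,::-1])
cv2.imwrite('pics/t5.png',cv2.resize(im[170:270,330:450,::-1],(720,600),interpolation=3))
im=capture('scene')
cv2.imwrite('pics/s5f.png',im[:,:,::-1])
cv2.imwrite('pics/s5.png',cv2.resize(im[120:270,140:340,::-1],(800,600),interpolation=3))
"
```

```text
time_s: 11.0
tcp_pos: [0.4461, 0.1822, 0.1524]
ee_rot: [[-0.14, -0.99, 0.021], [-0.99, 0.14, 0.011], [-0.014, -0.019, -1.0]]
wrist_force: [0.8, -0.3, -0.1]
gripper_width: 0.763
```

View pics/t5.png

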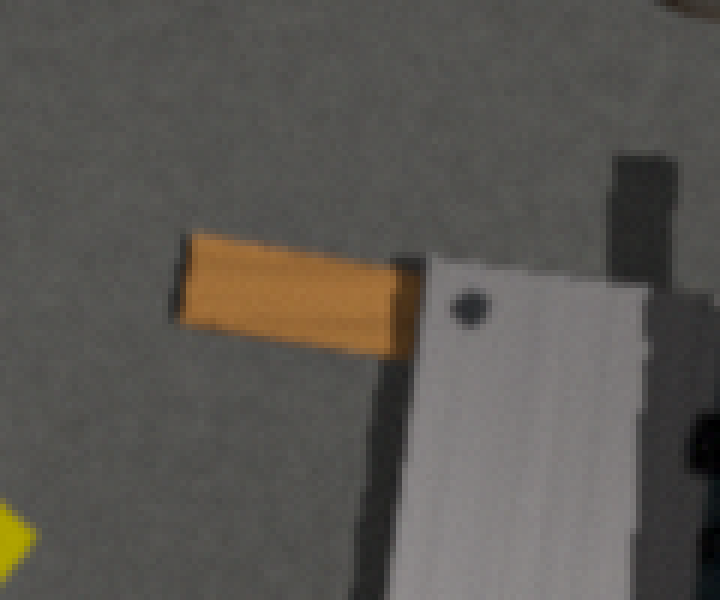

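View pics/s5.png

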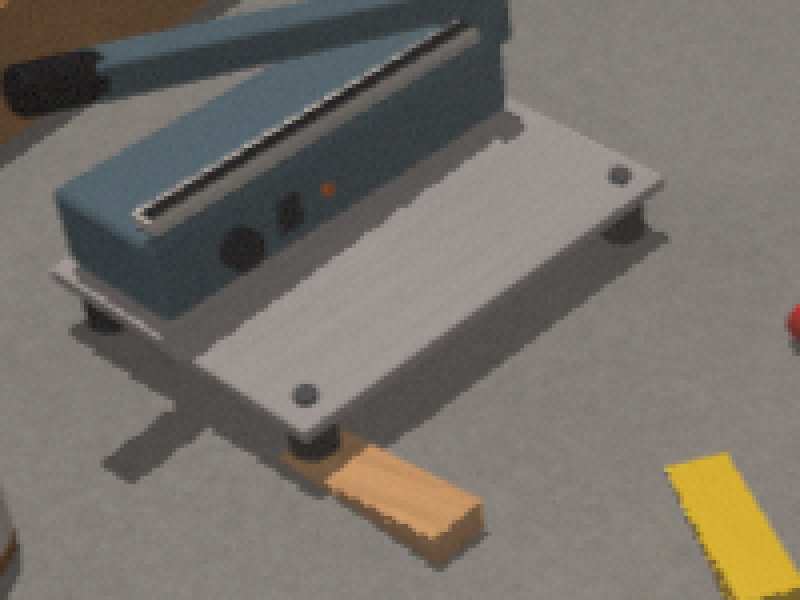

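View pics/t5f.png

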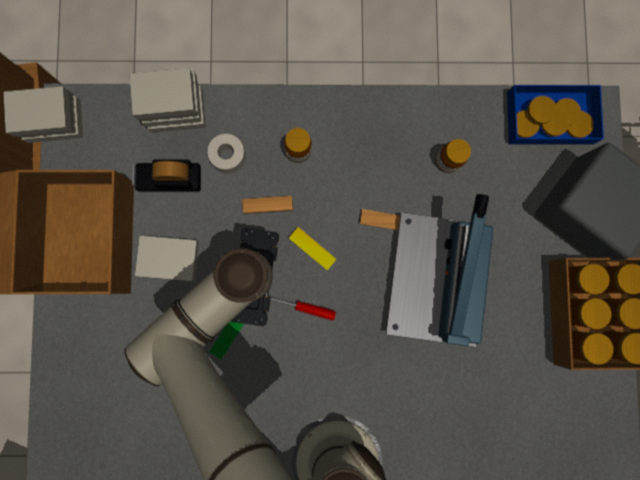

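```bash
python3 - <<'E'
import cv2,numpy as np
a=cv2.imread("pics/scene0.png",0)[100:235,140:310];b=cv2.imread("pics/s5f.png",0)[100:235,140:310]
print("sealer shift px",cv2.phaseCorrelate(np.float32(a[:110,:]),np.float32(b[:110,:])))
from station import *
print(sense()["time_s"],sense()["wrist_force"]); print(finish_job())
E
```

```text
sealer shift px ((0.0014562179101176298, -0.013700598486728666), 0.9955621174529746)
11.1 [0.428727   0.20278997 0.68831566]
the job is handed in; nothing more can be done
None
```

The wooden wedge is jammed flat under the sealer's short front foot, and the job was handed in at 11.1 s.

- **Insertion:** I gripped the wedge at its heel, set it down flat in line with the foot and slid it in thin end first. It met the foot after about 85 mm of sliding.
- **Jamming:** The push rose from about 0 to 8.4 N, then to 10.8 N with only 0.3 mm more travel. By the given push ratio that is roughly 6–9 N of load on the foot. The upper end slightly overlaps the 8–14 N range in which the sealer can start to lift.
- **After letting go:** In the wrist picture the wedge was centred on the bolt to within about 1 pixel. After I backed off it was still in place and square.
- **Sealer:** Comparing the first and last scene pictures, it shifted only about 0.01 px, so it was not visibly lifted.
- **Other things on the bench:** They look unmoved in the last top picture. The arm hid the left green decoy there.
- **Small fault:** While positioning the fingers to grip the wedge, they touched the bench with about 11 N, and I raised them before gripping.
- **Not checked:** I did not test the jam with a second push. How tight it is rests on the force reading and on the wedge not moving when released.

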